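Set the folding gauge to the yellow clip

TASK

Set the folding gauge for hand towels: push the black sliding stop along its rail with the fingertips, without pinching it, until it clicks into the notch of the yellow clip (if the blue clip comes first, push on through its click). Then press the red lock button on top of the stop fully down and move clear. Leave the things standing around the gauge where they are.

Things in the scene. Friction and masses are not known exactly. Their poses are not given: they have to be found in the camera images.
- gauge: folding gauge fixed to the worktop: aluminium plate 90 (x) x 460 (y) x 10 mm; dark steel rail along y, 30 mm wide, centred at x = -10 mm, top 24 mm above the worktop; grey end blocks 27 mm high, inner faces at y = +-215 mm. Origin: centre of the underside; x away from the robot, y along the rail to the robot's left, z up; turned up to 0.2 rad
- stop (a joint): travel of the black stop along the gauge's +y, m, -0.01 to 0.26; starts at 0 to 0.05, right (-y) of both clips. Friction 1 N; cannot lift. From 15 mm short of a notch its spring roller climbs a rod and the push rises to about 8 N; from about 5.5 mm short the push dips to nothing and it jumps into the notch by itself. Pushing out takes as much again; it may then run on some 10 mm or more
- stop_mid (a point): point of the stop at worktop height, on the gauge's x = 0, mid-length along y: level along y with a clip's origin when the roller is in that notch. The stop's black block is 66 (x) x 36 (y, with pads) mm, 26 to 66 mm above the worktop, its middle 12 mm to -x of this point; a small arm behind it carries the steel roller over the clips
- stop_pad_right (a point): ribbed dark rubber push pad on the stop's right (-y) face, 60 x 4 x 34 mm; the point is its centre, 46 mm above the worktop; its outer face is 2 mm further to -y. Pushed to slide the stop to +y
- stop_pad_left (a point): the same pad on the stop's left (+y) face, outer face 2 mm to +y; pressing both pads at once counts as pinching
- clip_yellow: yellow clip fixed across the gauge plate, 34 mm long in y: a flat tab on the robot's side and, on the far side, two steel cross rods (10 mm thick, 15 mm apart in y, tops 28 mm above the worktop) with the wanted notch between. Origin: mid-notch, at x = +33 mm of the gauge, on the plate's top 10 mm above the worktop; axes as the gauge
- clip_blue: blue clip of the same shape at another place on the rail; it may lie before or after the yellow one, 70 to 150 mm from it
- lock (a joint): travel of the red lock button, m: 0 up, 0.007 fully down; moves against about 3 N and stays where it is pushed. It does not alter how the stop slides
- lock_top (a point): centre of the top of the red round lock button, 26 mm across, on top of the stop; 80 mm above the worktop when up, 73 when down. A dark collar round it, 36 mm across, stands 68 mm above the worktop
- thread_spool_5: bystander: ochre thread spool standing upright, 25 across, 43 high mm; origin at the centre of its underside
- thread_spool_6: bystander: purple thread spool standing upright, 25 across, 43 high mm; origin at the centre of its underside
- dosing_cap_1: bystander: white open dosing cup, 65 across, 40 high mm; origin at the centre of its underside
- peg_3: bystander: teal clothes peg lying flat, 15x72x12 mm; origin at the centre of its underside
- tape_measure: bystander: yellow tape measure, 64x56x53 mm; origin at the centre of its underside
- spare_knob: bystander: black and grey appliance knob, 52 across, 23 high mm; origin at the centre of its underside
Not all that is in view belongs to the job. There is more than one size of the clip_yellow; the one meant has the size given above.

How it is judged:
By the outcome, as a careful person would: the job done as asked, in the order asked, and still so for the second after the job is handed in, with the robot touching nothing.
It also fails if it takes over 58 s, if anything falls off the work surface, if the arm or the gripper's body presses on something with over 40 N, if the wrist force passes 120 N, or if a joint passes its speed limit or range.

ROBOT

A 6-joint arm with a two-finger parallel gripper is mounted at the origin on a cart in front of the work surface, level with it; the furniture and walls round the work are solid. World frame = base frame: x ahead of the robot, y to its left, z up, the work surface at z = 0. Lengths are in m, angles in rad, forces in N, time in s.
With the tool pointing down it reaches from about 0.325 to 0.85 m from the base axis. Payload 4.4 kg.
Tool frame: the origin (TCP) lies at the very end of the fingers, on their centre line; the grasp point (between the pads) lies robot.hold_point_z behind it (robot.hold_point_z is the distance from the TCP to the grasp point, in m); x points along the fingers, z is the direction in which the jaws open and shut, and the axes are right-handed (so a half turn about x gives the same grasp; the last joint's range is limited). The gripper opens to 94 mm and grips with 3 to 60 N. Pads are 16 mm wide; open, the fingers measure 119 mm over their backs; the gripper's body (75 mm by 177 mm) begins 78 mm behind the grasp point.
Start: joints at [0.996, 0.207, 1.542, -0, 1.393, -0.15], TCP at [0.237, 0.524, 0.205] pointing down, gripper open.
Joint ranges: [-2.73, 2.73], [-0.86, 2.22], [0.23, 2.46], [-1.11, 4.25], [0.08, 2.63], [-2.82, 2.82]. Speed limits (rad/s): [2.79, 2.79, 3.14, 3.14, 3.14, 3.14].

INTERFACE

Orientations are given as a rotation vector (axis times angle).
In Python, from rig import robot gives the robot as it stands. The module is installed in compiled form; this text tells all that it offers. Calls block until the motion is done:
- robot.movep(position, orientation): joint-space move of the TCP to a pose.
- robot.move_straight(position, vel=0.15, orientation=None): straight line of the TCP; orientation=None keeps the orientation; vel is the mean speed in m/s.
- robot.movej(angles): joint-space move.
- robot.set_gripper(opening, force=None): opening from 0.0 (shut) to 1.0 (fully open); force is the grip in N (None keeps the last); returns when the fingers have stopped.
- robot.dwell(seconds).
- robot.inverse_kinematics(position, orientation): joint angles nearest the present ones, or None.
- robot.get_obs(): the state.
- robot.capture(name): name is "side" or "top" or "wrist"; returns (picture, depth): 384x512x3 uint8, blue, green, red; 384x512 float32, m along the optical axis (not along the pixel's ray), 0 where there is no reading.
- robot.calibration(name): a dict with "fx", "fy", "cx", "cy" (pixels), "T" (4x4, takes a point from camera to world coordinates). Camera axes: x right, y up, looking along -z (the intrinsics and any distortion apply to the point x, -y, -z); pixel columns grow to the right and rows downward; lengths in m; the calibration is good to about 2 mm. The wrist camera is an equidistant fisheye: a pixel r from the principal point sees the ray r / f radians off the axis. A picture is of the moment at which its call begins: read the wrist's pose just before it. calibration takes no time and is no camera call; for the wrist camera it gives the pose at the moment of the call.
A pose or a line that the arm cannot do raises robot.MotionError and nothing moves.
- robot.job_done(): hands the job in, once; it reports no verdict.
The state is a dict: "clock": time; "joint_positions": joint angles; "qvel": joint speeds; "tau": joint torques, N m; "eef_pos": TCP position; "eef_rot": TCP orientation; "ft_force": force on the tool from outside, world axes, zero at the start; "ft_torque": the same for the moment, N m; "gripper_width": opening from 0.0 (shut) to 1.0 (fully open).
Only numpy, scipy, OpenCV 4.12 (cv2) and the standard library are available. Lean on these libraries where they do the work, as an engineer would, in place of code of your own. Each camera call takes 0.05 s, during which the arm holds its last target. There are 200 camera calls.

## Working session

There is one attempt and no reset: what is moved stays moved. The work goes in short steps, each a Python script; the robot and the scene stay as the last script left them, time stands still between calls to the robot, and variables do not carry over. Pictures are saved under pics/ and viewed, about 8 in all and at most 12, crops included, and the job is handed in when it is done.

```bash
mkdir -p pics
python3 - <<'E'
from rig import robot
import cv2,numpy as np
o=robot.get_obs();print(o["clock"],o["eef_pos"],o["eef_rot"],robot.hold_point_z)
for n in("top","side"):
    p,d=robot.capture(n);c=robot.calibration(n);print(n,c)
    cv2.imwrite(f"pics/{n}0.png",p);np.savez(f"{n}0.npz",p=p,d=d,**c)
a=cv2.imread("pics/top0.png");cv2.imwrite("pics/top0b.png",cv2.resize(a,(800,600)))
E
```

```text
0.0 [0.23657985 0.52320649 0.20431258] [-0.89184562  1.38282853  0.89032731] 0.0188
top {'fx': 365.2096251530701, 'fy': 365.2096251530701, 'cx': 249.65590391617445, 'cy': 189.06192159988905, 'T': array([[-0.02124045,  0.98907025, -0.1459071 ,  0.36789328],
       [-0.99970678, -0.02270885, -0.00840554,  0.01184577],
       [-0.01162705,  0.14568578,  0.98926259,  0.93597924],
       [ 0.        ,  0.        ,  0.        ,  1.        ]])}
side {'fx': 449.6447759163338, 'fy': 449.6447759163338, 'cx': 258.17736379197515, 'cy': 191.63551617149662, 'T': array([[-0.99675137,  0.04624997, -0.06593666,  0.44997521],
       [-0.08026496, -0.50281789,  0.86065772,  0.8741963 ],
       [ 0.00665126,  0.86315416,  0.50489667,  0.57835692],
       [ 0.        ,  0.        ,  0.        ,  1.        ]])}
```

View pics/top0b.png

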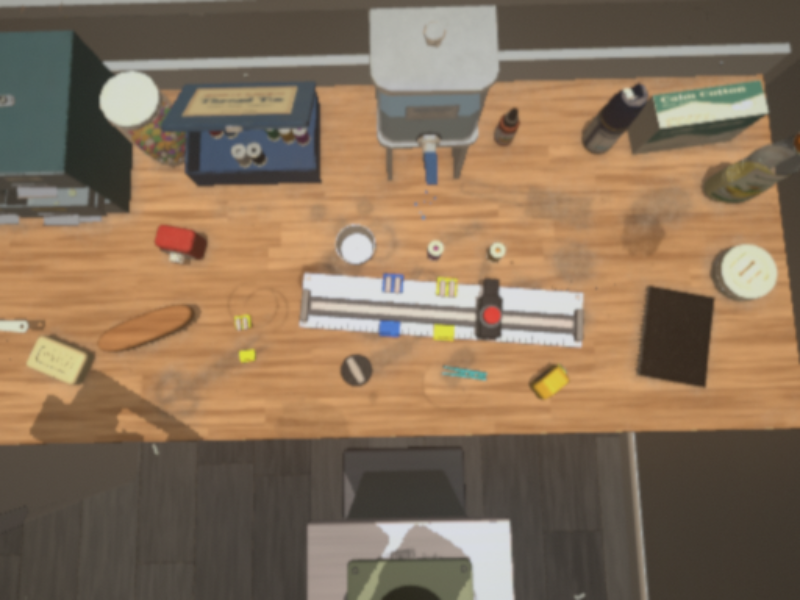

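View pics/side0.png

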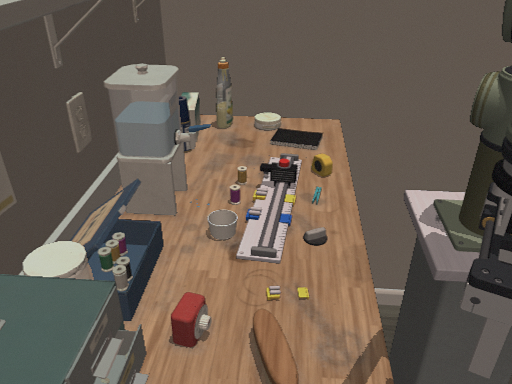

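The side and top views show the black stop (red button ~(491,315) in the 800 px top view), with the yellow clip (rods ~(446,287), tab (444,333)) first on its left and blue (~(391,284)) after it. A smaller yellow clip lies off the gauge at (243,321), so it's a decoy.

```bash
cat > h.py <<'E'
import numpy as np,cv2
from scipy.spatial.transform import Rotation as Ro
def ray(c,u,v,fish=False):
    x=np.array([(u-c["cx"])/c["fx"],(v-c["cy"])/c["fy"]])
    if fish:
        t=np.hypot(*x);d=np.r_[x*np.sin(t)/max(t,1e-9),np.cos(t)]
    else: d=np.r_[x,1]
    T=np.array(c["T"]);return T[:3,3],T[:3,:3]@np.array([d[0],-d[1],-d[2]])
def onz(c,u,v,z,fish=False):
    o,d=ray(c,u,v,fish);return o+d*(z-o[2])/d[2]
def blobs(p,lo,hi,amin=8):
    h=cv2.cvtColor(p,cv2.COLOR_BGR2HSV)
    m=cv2.inRange(h,lo,hi)
    if lo[0]==0: m|=cv2.inRange(h,(172,lo[1],lo[2]),(180,255,255))
    n,l,s,ce=cv2.connectedComponentsWithStats(m)
    return [(ce[i],s[i]) for i in range(1,n) if s[i,4]>=amin]
RED=((0,150,90),(8,255,255));YEL=((22,120,90),(35,255,255));BLU=((105,120,60),(125,255,255))
def down(a):  # jaws along world angle a, tool x down
    z=np.array([np.cos(a),np.sin(a),0]);x=np.array([0,0,-1.]);return Ro.from_matrix(np.c_[x,np.cross(z,x),z]).as_rotvec()
E
python3 - <<'E'
from h import *
c=dict(np.load("top0.npz"));p=c["p"]
for n,k,z in(("red",RED,.08),("yel",YEL,.014),("blu",BLU,.014)):
    for ce,s in blobs(p,*k): print(n,ce.round(1),s,onz(c,*ce,z).round(4))
# plate corners (white region around gauge)
h=cv2.cvtColor(p,cv2.COLOR_BGR2HSV)
m=cv2.inRange(h,(0,0,150),(180,60,255));m[:165]=0;m[230:]=0;m[:,:185]=0;m[:,385:]=0
m=cv2.morphologyEx(m,cv2.MORPH_CLOSE,np.ones((25,25)))
cs=max(cv2.findContours(m,0,2)[0],key=cv2.contourArea);b=cv2.boxPoints(cv2.minAreaRect(cs))
q=np.array([onz(c,*x,.010) for x in b]);print(b,q.round(4),[np.linalg.norm(q[i]-q[i-1]).round(4) for i in range(4)],q.mean(0))
E
```

```text
red [112.  152.5] [ 99 144  27  19 370] [0.591  0.3497 0.08  ]
red [314.4 201.4] [310 197  10  10  86] [ 0.4613 -0.1326  0.08  ]
yel [94.  81.8] [92 80  6  6 12] [0.804  0.4308 0.014 ]
yel [99.6 84.1] [98 83  4  3 11] [0.7972 0.4154 0.014 ]
yel [475.7 108. ] [470 104  13  10  67] [ 0.7049 -0.5766  0.014 ]
yel [475.4 122.5] [467 119  19   7  39] [ 0.6656 -0.5715  0.014 ]
yel [284.7 180.7] [279 177  14  12  57] [ 0.5234 -0.0705  0.014 ]
yel [155.9 203.9] [150 201  11   9  41] [0.4713 0.2589 0.014 ]
yel [283.4 212.4] [277 207  13  11 124] [ 0.4424 -0.0642  0.014 ]
yel [157.9 227.1] [153 223  11   9  85] [0.4123 0.253  0.014 ]
yel [355.1 242.9] [347 233  16  19 177] [ 0.3625 -0.2398  0.014 ]
blu [249.  209.7] [243 206  12   9  94] [0.4511 0.0225 0.014 ]
[[192. 165.]
 [373. 165.]
 [373. 229.]
 [192. 229.]] [[ 0.5709  0.1678  0.01  ]
 [ 0.5598 -0.2995  0.01  ]
 [ 0.3959 -0.288   0.01  ]
 [ 0.4058  0.1675  0.01  ]] [np.float64(0.1651), np.float64(0.4675), np.float64(0.1643), np.float64(0.4556)] [ 0.48314177 -0.06302435  0.01      ]
```

Run:
```python
from rig import robot
from h import *
th=-0.085
robot.set_gripper(0.0)
P=[0.44,-0.19,0.20]
for a in(th,th+np.pi):
    print(a,robot.inverse_kinematics(P,down(a)))
best=min((a for a in(th,th+np.pi) if robot.inverse_kinematics(P,down(a)) is not None),key=lambda a:abs(np.array(robot.inverse_kinematics(P,down(a)))-robot.get_obs()["joint_positions"]).max())
print(best)
robot.movep(P,down(best))
c=robot.calibration("wrist");p,d=robot.capture("wrist");print(c)
cv2.imwrite("pics/w1.png",p);np.savez("w1.npz",p=p,d=d,**c)
o=robot.get_obs();print(o["clock"],o["eef_pos"],o["joint_positions"])
for n,k,z in(("red",RED,.08),("yel",YEL,.014),("blu",BLU,.014)):
    for ce,s in blobs(p,*k,20): print(n,ce.round(1),s,onz(c,*ce,z,True).round(4))
```

```text
-0.085 [-5.88472341e-01  5.08303730e-03  1.77503077e+00 -4.44089210e-16
  1.36147885e+00 -5.03472341e-01]
3.056592653589793 [-0.58847234  0.00508304  1.77503077  0.          1.36147885  2.63812031]
-0.085
{'fx': 297.3186396354542, 'fy': 297.3186396354542, 'cx': 258.8605126343848, 'cy': 195.46981809626521, 'T': array([[ 0.99653233,  0.08062292,  0.02057323,  0.44616962],
       [-0.08319576,  0.96150234,  0.2619002 , -0.11365571],
       [ 0.00133395, -0.26270362,  0.96487565,  0.37851065],
       [ 0.        ,  0.        ,  0.        ,  1.        ]])}
4.1917 [ 0.44029442 -0.18937842  0.20001076] [-5.87163408e-01  5.11322188e-03  1.77497752e+00  1.89622440e-04
  1.36151675e+00 -5.03450199e-01]
red [276.7 134.4] [265 122  25  25 478] [ 0.4628 -0.1331  0.08  ]
yel [253.8  77.6] [243  65  22  27 503] [ 0.4446 -0.0654  0.014 ]
yel [317.3  81.1] [303  67  25  27 299] [ 0.5214 -0.0744  0.014 ]
yel [197.8 217. ] [ 177  191   50   47 1025] [ 0.3558 -0.2352  0.014 ]
blu [254.5  11.2] [245   0  20  24 465] [0.4525 0.021  0.014 ]
blu [316.4  17.3] [303   3  24  24 218] [0.5284 0.0091 0.014 ]
blu [501.3  24.3] [489  12  23  26 345] [0.8459 0.0362 0.014 ]
```

View pics/w1.png

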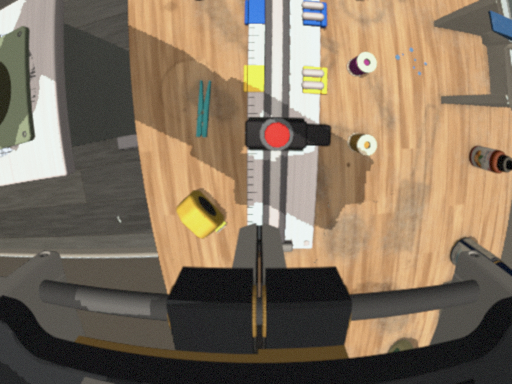

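The wrist view shows the red button at (277,134), yellow tab (254,78) and rods (317,81), and the closed fingers well behind the stop. Both views agree within ~2 mm: the stop has about 65 mm to go to the yellow notch, and the gauge is turned about -0.1 rad. Now I'll descend behind the right pad and push to near the clip.

Run:
```python
from rig import robot
from h import *
th=-0.1;e=np.array([-np.sin(th),np.cos(th),0]);B=np.array([.4622,-.1329,0])
s=B-e*.042
robot.movep(s+[0,0,.12],down(th));robot.move_straight(s+[0,0,.044],vel=.1)
f0=robot.get_obs();print(f0["clock"],f0["ft_force"])
f0=f0["ft_force"]
for dist in (.008,.012,.016,.020,.030,.045,.055):
    robot.move_straight(s+e*dist+[0,0,.044],vel=.04)
    o=robot.get_obs();print(dist,round(o["clock"],2),(o["ft_force"]-f0).round(2),o["eef_pos"].round(4))
# look
c=robot.calibration("wrist");p,d=robot.capture("wrist")
cv2.imwrite("pics/w2.png",p);np.savez("w2.npz",p=p,d=d,**c)
for n,k,z in(("red",RED,.08),("yel",YEL,.014),("blu",BLU,.014)):
    for ce,q in blobs(p,*k,20): print(n,ce.round(1),q,onz(c,*ce,z,True).round(4),(onz(c,*ce,z,True)@e).round(4))
print(o["eef_pos"]@e)
```

```text
5.525 [0.09840665 0.26579964 0.14787394]
0.008 5.88 [-0.37 -1.21 -0.05] [ 0.459  -0.1665  0.0443]
0.012 6.12 [ 0.35 -0.04  0.73] [ 0.4592 -0.1625  0.044 ]
0.016 6.38 [-0.67  0.39  0.16] [ 0.4596 -0.1585  0.044 ]
0.02 6.62 [-0.55 -0.44  0.05] [ 0.46   -0.1545  0.044 ]
0.03 7.03 [-0.15 -0.94 -0.45] [ 0.461  -0.1443  0.044 ]
0.045 7.55 [-0.35 -0.55 -0.38] [ 0.4625 -0.1294  0.044 ]
0.055 7.95 [-0.15 -0.77 -0.35] [ 0.4635 -0.1195  0.044 ]
red [260.4 209.9] [ 236  185   50   51 1945] [ 0.4669 -0.09    0.08  ] -0.043
yel [224.7 145.6] [ 208  128   33   43 1042] [ 0.4449 -0.0617  0.014 ] -0.017
yel [332.5 143. ] [309 128  41  46 596] [ 0.5215 -0.0669  0.014 ] -0.0145
yel [325.  172.2] [313 171  25   3  53] [ 0.5147 -0.0877  0.014 ] -0.0359
yel [143.2 334.8] [128 318  36  31 511] [ 0.3392 -0.2291  0.014 ] -0.1941
blu [223.6  30.4] [ 207    8   34   46 1455] [0.4526 0.0209 0.014 ] 0.066
blu [331.8  37.7] [308  11  42  45 712] [0.528  0.0096 0.014 ] 0.0623
-0.0726116738171309
```

View pics/w2.png

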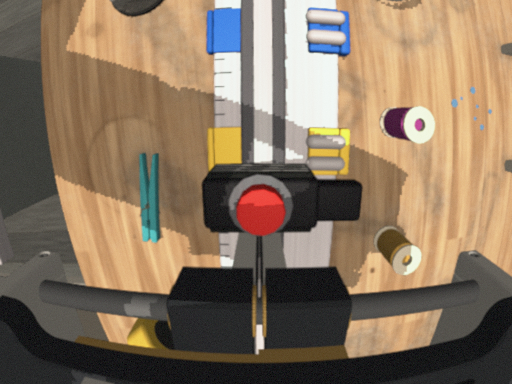

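The close view shows the fingertips behind the stop (button at (260,210)). The two yellow rods are at rows ~141 and 163 (col ~328), so the notch is at about row 152 and the roller is about to reach the rods. I'll go on in small steps, watching the force.

Run:
```python
from rig import robot
from h import *
th=-0.1;e=np.array([-np.sin(th),np.cos(th),0])
c=dict(np.load("w2.npz"));print("notch e:",onz(c,329,152,.026,True)@e, "blue", onz(c,327,27.5,.026,True)@e)
o=robot.get_obs();s=o["eef_pos"].copy();s[2]=.044;f0=np.array([.1,.27,.15])
mx=0
for i in range(1,12):
    robot.move_straight(s+e*.002*i,vel=.02)
    o=robot.get_obs();f=-(o["ft_force"]-f0)@e;mx=max(mx,f)
    print(2*i,round(o["clock"],2),round(f,2),(o["eef_pos"]@e).round(4))
    if mx>4.5 and f<2: break
c=robot.calibration("wrist");p,d=robot.capture("wrist")
cv2.imwrite("pics/w3.png",p);np.savez("w3.npz",p=p,d=d,**c)
for n,k,z in(("red",RED,.08),("yel",YEL,.014)):
    for ce,q in blobs(p,*k,20): print(n,ce.round(1),q,onz(c,*ce,z,True).round(4),(onz(c,*ce,z,True)@e).round(4))
```

```text
notch e: -0.01967785324351424 blue 0.06604592613569765
2 8.27 0.73 -0.0706
4 8.52 0.38 -0.0687
6 8.77 0.71 -0.0666
8 9.02 1.22 -0.0645
10 9.27 0.97 -0.0626
12 9.52 5.14 -0.0617
14 9.77 5.5 -0.0598
16 10.02 3.68 -0.057
18 10.27 1.11 -0.0539
red [260.  210.5] [ 236  185   49   51 1947] [ 0.4687 -0.0718  0.08  ] -0.0246
yel [224.3 159.1] [208 154  33  17 278] [ 0.4455 -0.0526  0.014 ] -0.0079
yel [330.5 164. ] [308 154  40  27 351] [ 0.521  -0.0634  0.014 ] -0.0111
yel [152.9 335.2] [136 323  35  25 336] [ 0.3517 -0.2103  0.014 ] -0.1741
```

View pics/w3.png

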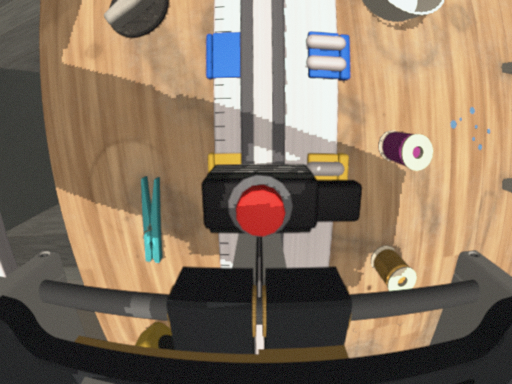

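Force peaked at about 5.5 N and is now down to 1 N, but the button is still at the same pixel in the hand view (260,210). The stop hasn't run ahead of the fingers, so it's about 4–5 mm short, at the crest. I'll go on in 1 mm steps and track the button after each.

Run:
```python
from rig import robot
from h import *
th=-0.1;e=np.array([-np.sin(th),np.cos(th),0])
s=robot.get_obs()["eef_pos"].copy();s[2]=.044;f0=np.array([.1,.27,.15])
for i in range(0,5):
    if i: robot.move_straight(s+e*.001*i,vel=.02)
    robot.dwell(.15)
    c=robot.calibration("wrist");p,d=robot.capture("wrist")
    o=robot.get_obs();f=-(o["ft_force"]-f0)@e
    r=max(blobs(p,*RED,20),key=lambda b:b[1][4])[0]
    print(i,round(o["clock"],2),round(f,2),(o["eef_pos"]@e).round(4),r.round(1),(onz(c,*r,.08,True)@e).round(4))
    if r[1]<207: break
cv2.imwrite("pics/w4.png",p);np.savez("w4.npz",p=p,d=d,**c)
```

```text
0 10.52 0.58 -0.0544 [259.9 209.7] -0.0246
1 10.97 0.56 -0.053 [259.8 200.6] -0.0185
```

The stop jumped about 6 mm ahead of the fingers while they moved 1 mm, which is the click. I'll back off, rise and look from above.

Run:
```python
from rig import robot
from h import *
th=-0.1;e=np.array([-np.sin(th),np.cos(th),0])
s=robot.get_obs()["eef_pos"].copy()
robot.move_straight(s-e*.02,vel=.1);robot.move_straight(s-e*.06+[0,0,.10],vel=.15)
c=robot.calibration("wrist");p,d=robot.capture("wrist")
cv2.imwrite("pics/w5.png",p[:300,120:420].repeat(2,0).repeat(2,1));np.savez("w5.npz",p=p,d=d,**c)
print(robot.get_obs()["clock"])
for n,k,z in(("red",RED,.08),("yel",YEL,.014),("blu",BLU,.014)):
    for ce,q in blobs(p,*k,20): print(n,ce.round(1),q,onz(c,*ce,z,True).round(4),(onz(c,*ce,z,True)@e).round(4))
t,_=robot.capture("top");ct=robot.calibration("top")
for ce,q in blobs(t,*RED,20): print("top red",ce,onz(ct,*ce,.08),onz(ct,*ce,.08)@e)
```

```text
12.2333
red [260.7  97.1] [246  82  31  31 736] [ 0.4692 -0.0677  0.08  ] -0.0206
yel [311.1 115.6] [298 113  25   6 113] [ 0.5201 -0.0868  0.014 ] -0.0345
yel [174.6 258.3] [154 231  58  51 998] [ 0.3503 -0.2337  0.014 ] -0.1976
blu [236.   21.5] [225   7  23  30 650] [0.4529 0.0208 0.014 ] 0.0659
blu [310.2  26.1] [294   8  28  30 332] [0.5289 0.0093 0.014 ] 0.0621
top red [112.80407125 152.93638677] [0.58989558 0.34768662 0.08      ] 0.404840923369749
top red [286.40243902 199.42682927] [ 0.46747057 -0.06693697  0.08      ] -0.019933376977515693
```

View pics/w5.png

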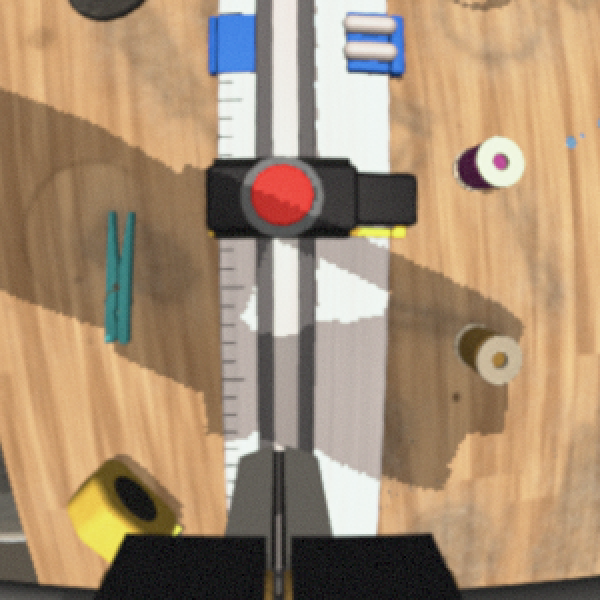

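The stop sits on the yellow clip (button at -0.0200 to -0.0206 along the rail, notch at about -0.020), with the blue clip clear ahead. Now I'll press the button.

Run:
```python
from rig import robot
from h import *
th=-0.1;e=np.array([-np.sin(th),np.cos(th),0]);B=np.array([.4684,-.0673,0])
p0=robot.get_obs()["eef_pos"]
robot.move_straight(B+[0,0,.12],vel=.12);robot.move_straight(B+[0,0,.086],vel=.08)
robot.dwell(.2);f0=robot.get_obs()["ft_force"]
z=.082
while z>.0695:
    robot.move_straight(B+[0,0,z],vel=.02);robot.dwell(.1)
    o=robot.get_obs();f=o["ft_force"]-f0
    print(round(z,4),round(o["clock"],2),f.round(2),o["eef_pos"].round(4))
    if f[2]>12: break
    z-=.001
robot.move_straight(B+[0,0,.13],vel=.1)
robot.move_straight(B-e*.08+[0,0,.16],vel=.15)
c=robot.calibration("wrist");p,d=robot.capture("wrist")
cv2.imwrite("pics/w6.png",p[:300,120:420].repeat(2,0).repeat(2,1))
for ce,q in blobs(p,*RED,20):
    print("red",ce.round(1),q,onz(c,*ce,.073,True).round(4),(onz(c,*ce,.073,True)@e).round(4))
    u,v=ce.astype(int);T=c["T"];dd=np.median(d[v-3:v+4,u-3:u+4]);o_,r=ray(c,u,v,True);ax=-T[:3,2];print("z by depth",(o_+r*dd/(r@ax)))
for n in("top","side"):
    t,_=robot.capture(n);cv2.imwrite(f"pics/{n}9.png",t)
    a=cv2.imread(f"pics/{n}0.png")
    if n=="top":
        ct=robot.calibration(n)
        for ce,q in blobs(t,*RED,20): print("top red",ce,onz(ct,*ce,.073)@e)
print(robot.get_obs()["clock"])
```

```text
0.082 14.46 [-1.69 -0.08 -0.13] [ 0.4684 -0.0673  0.082 ]
0.081 14.81 [-0.   -0.95 -0.73] [ 0.4684 -0.0673  0.081 ]
0.08 15.16 [ 0.18 -0.25 -0.4 ] [ 0.4686 -0.0674  0.0801]
0.079 15.51 [-0.65  0.06  1.95] [ 0.4686 -0.0674  0.0792]
0.078 15.86 [ 0.23 -0.8   1.55] [ 0.4685 -0.0674  0.078 ]
0.077 16.21 [ 0.51 -0.28  0.26] [ 0.4686 -0.0674  0.077 ]
0.076 16.56 [ 1.06 -0.23  1.46] [ 0.4685 -0.0674  0.076 ]
0.075 16.91 [ 0.33 -1.28  0.78] [ 0.4685 -0.0674  0.075 ]
0.074 17.26 [ 1.1  -0.63  1.48] [ 0.4684 -0.0673  0.074 ]
0.073 17.61 [-0.33 -0.36  5.05] [ 0.4685 -0.0673  0.0732]
0.072 17.96 [-2.78 -0.28 11.48] [ 0.4685 -0.0674  0.0731]
0.071 18.31 [-5.57  0.56 16.7 ] [ 0.4686 -0.0675  0.073 ]
red [260.7 112.9] [247  99  28  28 606] [ 0.4692 -0.0677  0.073 ] -0.0205
z by depth [ 0.46867279 -0.06684584  0.07209648]
red [504.  193.5] [500 186  12  17  44] [ 0.7549 -0.1695  0.073 ] -0.0933
z by depth [ 0.7673568  -0.17361406  0.05957019]
top red [112.6185567  152.90979381] 0.4082161904122133
top red [286.10958904 199.76712329] -0.019852430992861308
19.9167
```

View pics/w6.png

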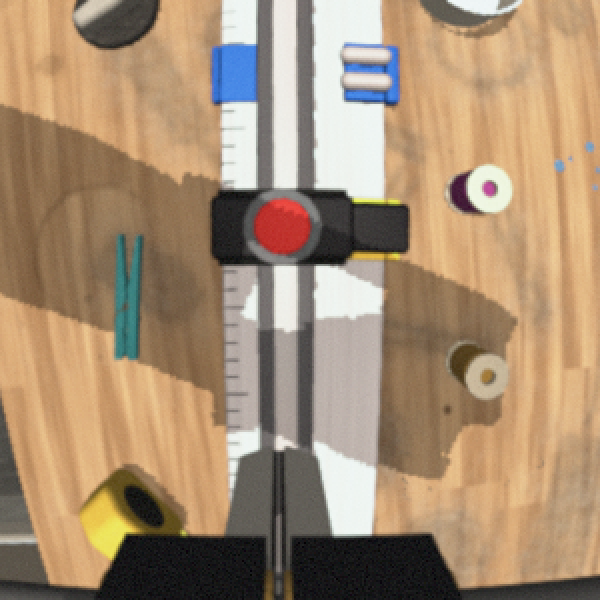

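View pics/side9.png

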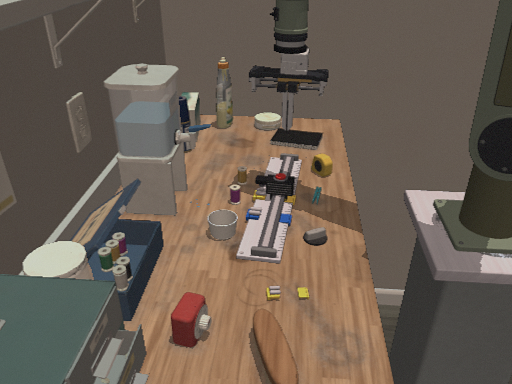

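The stop is centred over the yellow clip, with yellow showing evenly on both sides of it. The button is down at z ≈ 0.072–0.073, against a hard stop at 17 N. The bystanders are where they were and the gripper is clear, so I'm handing in.

```bash
python3 -c "
from rig import robot
robot.job_done();print(robot.get_obs()['clock'])"
```

```text
the job is handed in; nothing more can be done
the job is handed in; nothing more can be done
```

The stop is in the yellow clip's notch, the red lock button is fully down, and the job is handed in. The clock read 19.9 s of the 58 s at the last check before I handed in.

- **Pushing the stop:** I pushed the right pad with closed fingertips, never pinching. The highest push I read was about 5.5 N, below the 8 N you gave, probably because I only read it at the end of each 2 mm step. It then fell away, and the stop jumped about 6 mm ahead of the fingers into the notch. The yellow clip came first, so the blue one was never reached.
- **Stop position:** After the button press, the wrist and top cameras put the stop at -20.5 and -19.9 mm along the rail. I measured the notch at about -20 mm. Yellow showed evenly on both sides of the stop's arm.
- **Lock button:** I pressed it straight down until it hit its hard stop at 73 mm, with 17 N on the fingers. The depth camera read its top at 72 mm afterwards.
- **Surroundings:** By eye in the last wrist and side pictures, the things around the gauge had not moved, and the gripper was clear of everything.

No check failed.

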